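# Right the tipped decanter and hold the guard bar across the lane

## Robot

A 6-joint arm with a two-finger parallel gripper is mounted at the origin on the work surface. World frame = base frame: x ahead of the robot, y to its left, z up, the work surface at z = 0. Lengths are in mm, angles in degrees, forces in N, time in s.
With the tool pointing down it reaches from about 300 to 850 mm from the base axis. Payload 4.2 kg.
Tool frame: the origin (TCP) lies midway between the tips of the shut fingers; the grasp point (between the pads) lies 19 mm behind it (env.grip_depth is the distance from the TCP to the grasp point, in mm); z points along the fingers, y is the line along which they close (so a half turn about z gives the same grasp; the last joint's range is limited). The gripper opens to 91 mm and grips with 3 to 60 N. Pads are 32 mm wide; open, the fingers measure 118 mm over their backs; the gripper's body (76 mm by 178 mm) begins 60 mm behind the grasp point.
Start: joints at [69.385, 18.312, 89.639, -0, 72.044, -1.146], TCP at [191.65, 542.138, 213.976] pointing down, gripper open.
Joint ranges: [-177.97, 177.97], [-48.28, 115.42], [12.27, 149.76], [-77.06, 257.06], [2.81, 150.46], [-146.56, 146.56]. Speed limits (degrees/s): [147.25, 147.25, 180, 180, 180, 180].

## Interface

Orientations are given as [roll, pitch, yaw] about the fixed x, y, z axes, in that order (R = Rz(yaw) Ry(pitch) Rx(roll)).
In Python, from workcell import env, eyes gives the robot as it stands.
- The arm moves only by the tool send_rows, never from a script. Its argument "motion" is a list of rows, each a list of 7 numbers: the shift along the world's x, y, z normalised to -1 to 1, where 1 is 0.5 m, then the turn, a rotation vector about the world's x, y, z normalised to -1 to 1, where 1 is 60 degrees, then the opening, from -1 (shut) to 1 (fully open). A call has 1 to 20 rows; each row is the pose to reach, as a shift and turn from the pose commanded when the call began; what a row does not reach only later rows make up. A row lasts 1/8 s, in which the tool goes at most 62.5 mm and 10.7 degrees, less where a joint would pass 70% of its speed; a pose out of reach is approached as far as the arm can. A call with a number of a shift or a turn outside -1 to 1 is refused whole. A call with a gripper value outside its range is refused whole. The fingers move at their own pace and stop on an object; "squeeze" is the grip in N (left out, the last holds). Time passes only in rows, so rows that repeat a pose let the fingers close. It gives the time, the measured TCP pose, the force, the opening and the grip force at its end, in the units of the state.
- env.state(): the state, without advancing time (a new reading comes with each control period).
- eyes.grab_frame(name): name is "side" or "top" or "wrist"; returns a dict with "pixels" (480x640x3 uint8, red, green, blue), "depth" (480x640 float32, mm along the optical axis (not along the pixel's ray), 0 where there is no reading), "fx", "fy", "cx", "cy" (pixels), "R" (3x3) and "t" (3): a world point X has camera coordinates R X + t; the wrist camera has in their place "T_tool_cam" (4x4, takes a point from camera to tool coordinates, whose origin is the TCP and whose axes are the flange's). Camera axes: x right, y down, z forward; pixel columns grow to the right and rows downward; lengths in mm; the calibration is good to about 2 mm. The wrist camera is an equidistant fisheye: a pixel r from the principal point sees the ray r / f radians off the axis. A picture is of the moment at which its call begins: read the wrist's pose just before it.
- env.job_done(): hands the job in; it is judged then, once.
The state is a dict: "time_s": time; "qpos": joint angles; "qvel": joint speeds; "effort": joint torques, N m; "ee_pos": TCP position; "ee_rot": TCP orientation; "force": force on the tool from outside, world axes, zero at the start; "torque": the same for the moment, N m; "gripper_width": finger opening in mm; "gripper_force": force on a finger pad.
Only numpy, scipy, OpenCV 4.12 (cv2) and the standard library are available. Lean on these libraries where they do the work, as an engineer would, in place of code of your own. Each camera call takes 0.05 s, during which the arm holds its last target. There are 200 camera calls.

## Task

On the tasting table one square decanter has tipped over and lies in the mouth of its rack lane: stand it upright on the lane's floor, its whole base between the side walls, next to the two standing decanters, and let go of it. Then draw the sprung guard bar out of its tube by its upright pin, across the lane's mouth, until the dark length mark on the bar stands at the tube's mouth, and finish holding it there, still gripped, for it springs back if let go. Do not knock over or shove aside the other decanters or the two glasses.

Things in the scene. Friction and masses are not known exactly. Their poses are not given: they have to be found in the camera images.
- rack: fixed wooden rack. Origin on the table below where the tipped decanter should stand; y runs along the lane inwards (open mouth faces -y), x across, z up. Lane floor: z = 8 mm, y -155 to 250 mm. Lane 70 mm wide inside (x -35 to 35); side walls 6 mm thick, tops at z = 28 mm, y -50 to 250 mm. The guard bar crosses the mouth along x at y = -115 mm
- tipped_decanter: square glass decanter, 0.2 to 0.4 kg: body 56 x 56 mm, 108 mm tall; shoulder 44 mm across up to 117 mm; neck 22 mm; brass ball stopper 32 mm across, centre 154 mm above the base. Origin: centre of its base; x axis from base to ball (up when it stands). It starts lying in the mouth on a flat side, axis at z = 36 mm, ball out to the rack's -y. Raised by the ball, it swings to hang upright
- ball (a point): centre of the tipped decanter's ball stopper (32 mm across); 154 mm from the base along its x axis
- decanter_near: bystander, the standing decanter nearest the mouth, same shape as the tipped one, loose, origin under its base, z up; about 85 mm further in (rack +y) than the rack's origin
- decanter_far: bystander, second standing decanter, the same, about 160 mm further in than the rack's origin
- guard_bar (a joint): how far the guard bar is drawn out (m): 0 at rest, grows as it is pulled to the rack's -x, stop at 0.160. A spring pulls it back in: 3 N at 0 plus 60 N per m (10.5 N at the mark). The length mark, a black band 8 mm wide on the bar, hidden in the tube at rest, is centred at the tube's mouth at 0.125
- pin_grip (a point): grip point of the guard bar (a steel rod 9 mm across along the rack's x, 32 mm above the table, with an upright round pin at its free end, 18 mm across, from 30 to 82 mm above the table): on the pin's axis 64 mm above the table; axes as the rack's. At rest the pin is at rack x = 85, y = -115 mm; at the mark x = -40 mm
- tube_mouth (a point): centre of the tube's open end where the bar comes out (dark collar), at rack x = 105, y = -115, z = 32 mm; the tube is 18 mm across and runs 190 mm from here to the rack's +x
- tumbler: bystander, loose glass tumbler 68 mm across, 90 mm tall, origin under its base
- shot_glass: bystander, loose shot glass 42 mm across, 65 mm tall, origin under its base
Things that resemble listed ones, but are neither listed nor needed, are in the scene too. What is shaped like the tipped_decanter but orange is not meant.

How it is judged (in metres and radians):
On the way:
1. the tipped decanter stands upright in the lane, let go (angle between tipped_decanter's own x axis and vertical below 0.12 rad and z of tipped_decanter in the frame of rack between 0.003 and 0.014 m and x of tipped_decanter in the frame of rack between -0.014 and 0.014 m and y of tipped_decanter in the frame of rack between -0.03 and 0.06 m and linear speed of tipped_decanter below 0.03 m/s and contact force between each of the arm, the fingers and tipped_decanter below 0.2 N), for 0.3 s.
At the end, for the whole second after the job is handed in: Bar out 125 mm within 8 mm, gripped (over 3 N), not propped on the decanter; the once tipped decanter stands free on the lane floor, within 7 degrees of upright, its centre at most 30 mm from the rack's origin towards the mouth; the other decanters and the glasses stand (all of step 1 and value of joint guard_bar between 0.117 and 0.133 m and contact force between the fingers and guard_bar above 3 N and contact force between tipped_decanter and guard_bar below 0.3 N and angle between each of decanter_near, decanter_far, tumbler, shot_glass's own z axis and vertical below 0.15 rad); the arm keeps its last pose, push and grip.
It fails at once if a bystander is knocked over or shoved more than 35 mm (angle between any of decanter_near, decanter_far, tumbler, shot_glass's own z axis and vertical above 0.5 rad or distance of any of decanter_near, decanter_far, tumbler, shot_glass from where it was at the start of the episode above 0.035 m).
It also fails if it takes over 51 s, if anything falls off the work surface, if the arm or the gripper's body presses on something with over 40 N, if the wrist force passes 120 N, or if a joint passes its speed limit or range.

## Working session

There is one attempt and no reset: what is moved stays moved. The work goes in short steps, Python scripts to look and compute and a tool call to move; the robot and the scene stay as the last step left them, time stands still between calls to the robot, and variables do not carry over. Pictures are saved under pics/ and viewed, at most 10 in all, crops included, and the job is handed in when it is done.

Besides the shell and the picture viewer there is one more tool, called after "Request:" as name(argument=value, ...), one argument or row to a line, values as JSON. send_rows: Moves the arm, as the interface text tells. Its arguments: {"type":"object","properties":{"motion":{"type":"array"},"squeeze":{"type":"number"}},"required":["motion"]}

```bash
mkdir -p pics; ls; python3 - <<'E'
from workcell import env, eyes
import cv2, numpy as np
for n in ("top","side"):
    f=eyes.grab_frame(n); np.savez("f_%s.npz"%n,**{k:v for k,v in f.items()})
    cv2.imwrite("pics/%s0.png"%n,f["pixels"][:,:,::-1])
    print(n,f["fx"],f["cx"],f["cy"],np.round(f["R"],3).tolist(),np.round(f["t"]))
E
```

```text
pics
top 454.7742797320617 322.407517627528 246.0380849068371 [[0.026, -1.0, 0.006], [-0.986, -0.026, -0.167], [0.167, -0.002, -0.986]] [ 41. 584. 913.]
side 441.8076888873961 324.25396782259236 232.08025926347105 [[-0.955, -0.297, -0.01], [-0.153, 0.52, -0.841], [0.255, -0.801, -0.542]] [579. 141. 851.]
```

```bash
python3 -c "
from workcell import env
print(env.state(), env.grip_depth)"
```

```text
{'time_s': 0.1, 'qpos': array([ 6.93865175e+01,  1.83474795e+01,  8.96985632e+01,  2.62280285e-04,
        7.20440842e+01, -1.14467825e+00]), 'qvel': array([ 0.02209344, -0.11088474, -0.25851547,  0.00996576,  0.08206229,
        0.10813628]), 'effort': array([ 2.08845355e-03, -4.13331199e+01, -2.32509130e+01,  7.31201191e-02,
        4.22121864e-02, -7.91343200e-05]), 'ee_pos': array([191.4728766 , 541.71045714, 213.21513303]), 'ee_rot': array([-1.79909896e+02, -2.04979857e-03,  1.60531113e+02]), 'force': array([-0.51595795,  0.1067628 ,  0.38064393]), 'torque': array([-0.04556363,  0.01865922,  0.04543026]), 'gripper_force': 0.0, 'gripper_width': 91.29908814038453} 18.8
```

View pics/top0.png

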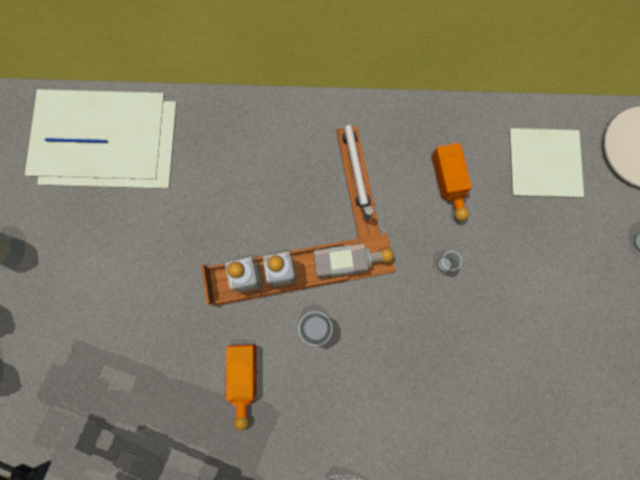

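View pics/side0.png

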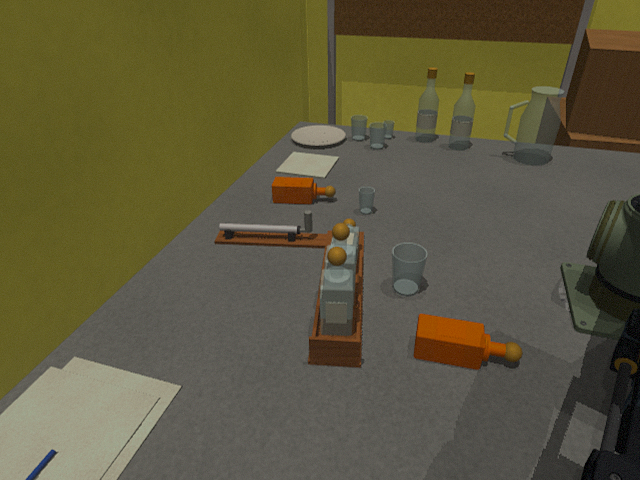

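The tipped decanter is the clear one lying in the lane, at top (345,260) with its ball at (388,256). The orange look-alikes at (452,175) and (241,380) aren't meant. The pin is at about (368,210), the tumbler at (316,328) and the shot glass at (449,262). I'll confirm with an enlarged crop.

```bash
cat > h.py <<'E'
import numpy as np, cv2
def ray(f,u,v):
    d=f["R"].T@np.array([(u-f["cx"])/f["fx"],(v-f["cy"])/f["fy"],1.]); return -f["R"].T@f["t"],d
def onz(f,u,v,z):
    o,d=ray(f,u,v); return o+d*(z-o[2])/d[2]
def two(f,p,g,q):
    (a,d),(b,e)=ray(f,*p),ray(g,*q)
    s=np.linalg.lstsq(np.c_[d,-e],b-a,rcond=None)[0]; P=a+d*s[0];Q=b+e*s[1]
    return (P+Q)/2,np.linalg.norm(P-Q)
def proj(f,X):
    c=f["R"]@np.asarray(X,float)+f["t"]; return f["fx"]*c[0]/c[2]+f["cx"],f["fy"]*c[1]/c[2]+f["cy"]
E
python3 - <<'E'
from h import *
t=dict(np.load("f_top.npz"));s=dict(np.load("f_side.npz"))
I=t["pixels"];c=I[110:360,190:480]
cv2.imwrite("pics/topc.png",cv2.resize(c,(783,594) if 0 else (696,600),interpolation=cv2.INTER_CUBIC)[:,:,::-1])
for n,f in(("top",t),("side",s)):
    h=cv2.cvtColor(f["pixels"],cv2.COLOR_RGB2HSV)
    for nm,lo,hi in(("ball",(11,150,90),(20,255,255)),):
        m=cv2.inRange(h,lo,hi)
        k,_,st,ce=cv2.connectedComponentsWithStats(m)
        for i in range(1,k):
            if 25<st[i,4]<3000: print(n,nm,st[i],ce[i].round(1))
h=cv2.cvtColor(I,cv2.COLOR_RGB2HSV)
for u,v in((388,256),(382,248),(380,271),(345,140),(211,285),(236,270)): print((u,v),h[v,u])
E
```

```text
top ball [353 126  21  81 257] [363.1 166.2]
top ball [ 432  143   40   78 1833] [452.5 176. ]
top ball [269 256  14  15 160] [275.4 263.1]
top ball [228 263  15  14 171] [235.3 269.5]
top ball [202 266   8  37 101] [205.3 284.7]
top ball [ 226  345   30   85 1930] [240.  379.9]
side ball [586  29  54  22 773] [613.7  39.3]
side ball [560  98   6  26  91] [562.9 109.2]
side ball [573 133  16   7  55] [580.2 136.5]
side ball [590 135   9   6  29] [593.4 137.6]
side ball [600 136  37   8  96] [618. 140.]
side ball [272 177  41  26 893] [291.3 189. ]
side ball [312 183  23  12 146] [322.4 189.2]
side ball [215 219 140  40 867] [296.7 237. ]
side ball [237 232  51   3  77] [261.4 233. ]
side ball [298 233  14   4  31] [304.5 234.6]
side ball [355 232   9  51 170] [360.1 256. ]
side ball [328 247  18  14 183] [336.4 253.6]
side ball [309 293  53  49 425] [334.4 330.9]
side ball [358 293   4  21  34] [359.6 301.5]
(388, 256) [ 19 184 195]
(382, 248) [ 14 171 148]
(380, 271) [ 13 178 165]
(345, 140) [60 20 38]
(211, 285) [ 13 170  72]
(236, 270) [ 20 189 201]
```

View pics/topc.png

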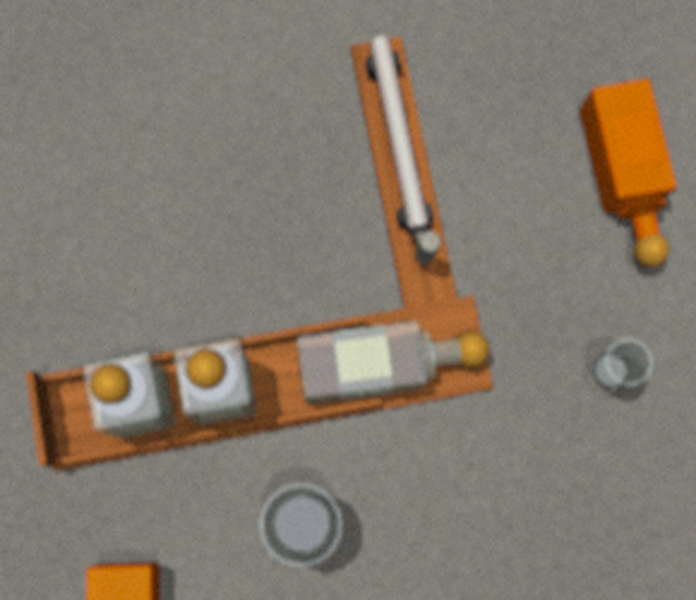

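The crop confirms it: clear decanter, label up, ball at crop (474,350) (px 387.5,255.8) pointing out of the mouth. The pin top is at crop (428,240).

```bash
python3 - <<'E'
from h import *
t=dict(np.load("f_top.npz"))
c=lambda x,y:(190+x/2.4-.3,110+y/2.4-.3)
P=lambda x,y,z:onz(t,*c(x,y),z)[:2]
pts={"ball":P(474,350,36),"near":P(206,368,162),"far":P(110,383,162),"pintop":P(428,240,82),"mouthA":P(472,297,8),"mouthB":P(492,388,8),"backB":P(48,467,4),
"tubeend":P(380,40,36),"tubemouth":P(416,222,36),"base":P(300,367,36),"tumbler":P(301,523,90),"shot":P(629,362,65)}
for k,v in pts.items(): print(k,v.round(1))
h=cv2.cvtColor(t["pixels"],cv2.COLOR_RGB2HSV)
d=pts["far"]-pts["near"];print("ang near-far",np.degrees(np.arctan2(d[1],d[0]))-90,np.hypot(*d))
d=pts["tubeend"]-pts["tubemouth"];print("tube",np.degrees(np.arctan2(d[1],d[0])),np.hypot(*d))
d=pts["mouthA"]-pts["mouthB"];print("mouth",np.degrees(np.arctan2(d[1],d[0])),np.hypot(*d))
d=pts["backB"]-pts["mouthB"];print("long",np.degrees(np.arctan2(d[1],d[0]))-90,np.hypot(*d))
a=np.radians(7.5)
for dg in(6,8,10):
  a=np.radians(dg);X=np.array([np.cos(a),np.sin(a)]);Y=np.array([-X[1],X[0]])
  m=(pts["mouthA"]+pts["mouthB"])/2
  print(dg,"o mouth",(m+155*Y).round(1),"o tube",(pts["tubemouth"]-105*X+115*Y).round(1),"o pin",(pts["pintop"]-85*X+115*Y).round(1),"near",(pts["near"]-85*Y).round(1),"far",(pts["far"]-160*Y).round(1))
E
```

```text
ball [568. -83.]
near [529.3 142.1]
far [515.8 215.3]
pintop [655.9 -36.4]
mouthA [621.7 -85.1]
mouthB [ 537.7 -103.6]
backB [455.9 296.5]
tubeend [858.7   5.5]
tubemouth [684.2 -30. ]
base [548.6  71.5]
tumbler [413.   66.2]
shot [ 556.7 -212.6]
ang near-far 10.501190259897257 74.44528185408164
tube 11.520638071619944 178.13740496129208
mouth 12.370336915373963 86.04240547099204
long 11.549444831119985 408.35855228970286
6 o mouth [563.5  59.8] o tube [567.7  73.4] o pin [559.3  69.1] near [538.2  57.5] far [532.5  56.1]
8 o mouth [558.1  59.1] o tube [564.2  69.2] o pin [555.7  65.7] near [541.2  57.9] far [538.   56.8]
10 o mouth [552.8  58.3] o tube [560.8  65. ] o pin [552.2  62.1] near [544.1  58.4] far [543.6  57.7]
```

Request:
send_rows(
  motion=[
    [0.416, -0.764, 0.052, 0, 0, -0.667, 0.3],
    [0.416, -0.764, 0.052, 0, 0, -0.667, 0.3],
    [0.416, -0.764, 0.052, 0, 0, -0.667, 0.3],
    [0.416, -0.764, 0.052, 0, 0, -0.667, 0.3],
    [0.416, -0.764, 0.052, 0, 0, -0.667, 0.3],
    [0.416, -0.764, 0.052, 0, 0, -0.667, 0.3],
    [0.416, -0.764, 0.052, 0, 0, -0.667, 0.3],
    [0.416, -0.764, 0.052, 0, 0, -0.667, 0.3],
  ],
  squeeze=15,
)

```text
time_s: 1.1
ee_pos: [401.1, 156.8, 240.0]
ee_rot: [180.0, 0.1, 120.1]
force: [-0.3, 0.6, 0.7]
gripper_width: 59.5
gripper_force: 0.0
```

Request:
send_rows(
  motion=[
    [0.336, -0.486, -0.1, 0, 0, -0.39, 0.3],
    [0.336, -0.486, -0.1, 0, 0, -0.39, 0.3],
    [0.336, -0.486, -0.1, 0, 0, -0.39, 0.3],
    [0.336, -0.486, -0.1, 0, 0, -0.39, 0.3],
    [0.336, -0.486, -0.1, 0, 0, -0.39, 0.3],
    [0.336, -0.486, -0.1, 0, 0, -0.39, 0.3],
    [0.336, -0.486, -0.1, 0, 0, -0.39, 0.3],
    [0.336, -0.486, -0.1, 0, 0, -0.39, 0.3],
    [0.336, -0.486, -0.1, 0, 0, -0.39, 0.3],
  ],
)

```text
time_s: 2.22
ee_pos: [567.3, -81.7, 190.5]
ee_rot: [180.0, 0.0, 97.2]
force: [-0.1, 0.4, -0.6]
gripper_width: 59.1
gripper_force: 0.0
```

```bash
python3 - <<'E'
from workcell import env, eyes
import cv2, numpy as np
s=env.state();f=eyes.grab_frame("wrist")
np.savez("f_w1.npz",pos=s["ee_pos"],rot=s["ee_rot"],**f)
print(s["time_s"],s["ee_pos"],s["ee_rot"],f["fx"],f["cx"],f["cy"],f["T_tool_cam"].round(3))
cv2.imwrite("pics/w1.png",f["pixels"][:,:,::-1])
E
```

```text
2.225 [567.33815321 -81.65254954 190.54499487] [1.79955528e+02 2.34689054e-03 9.72041665e+01] 371.64829954431775 313.2700678979958 234.27662610733904 [[-1.00000e-03 -9.58000e-01 -2.85000e-01  8.07420e+01]
 [ 1.00000e+00 -0.00000e+00 -1.00000e-03  7.39000e-01]
 [ 1.00000e-03 -2.85000e-01  9.58000e-01 -1.70675e+02]
 [ 0.00000e+00  0.00000e+00  0.00000e+00  1.00000e+00]]
```

View pics/w1.png

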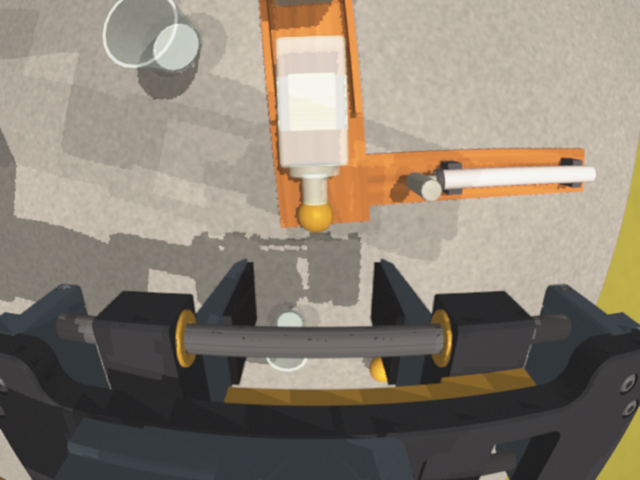

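The wrist view shows the ball at (315,217), the decanter axis nearly vertical in the image, the pin top at (431,187), and the mouth corners at (282,227) and (368,220).

```bash
cat >> h.py <<'E'
from scipy.spatial.transform import Rotation as Ro
def wz(f,u,v,z):
    a,b=u-f["cx"],v-f["cy"];r=np.hypot(a,b);th=r/f["fx"]
    d=np.array([np.sin(th)*a/r,np.sin(th)*b/r,np.cos(th)])
    T=f["T_tool_cam"];W=Ro.from_euler("xyz",f["rot"],degrees=True).as_matrix()
    o=W@T[:3,3]+f["pos"];d=W@T[:3,:3]@d
    return o+d*(z-o[2])/d[2]
E
python3 - <<'E'
from h import *
f=dict(np.load("f_w1.npz"))
h=cv2.cvtColor(f["pixels"],cv2.COLOR_RGB2HSV)
m=cv2.inRange(h,(17,150,60),(30,255,255));m[:195]=0;m[240:]=0;m[:,:295]=0;m[:,340:]=0
ys,xs=np.nonzero(m);print(xs.min(),xs.max(),ys.min(),ys.max(),xs.mean(),ys.mean())
for n,u,v,z in(("ball",315,217,36),("pin",431,187,82),("bodyL",281,165,50),("bodyR",344,163,64),("topL",280,38,64),("topR",344,37,64),("bodyL",281,165,64),("mA",368,220,8),("mB",282,227,8),("tubemouth",442,179,36),("tubeend",594,174,36)): print(n,wz(f,u,v,z).round(1))
E
```

```text
298 332 203 231 315.3125794155019 216.85133418043202
ball [569.5 -81.2  36. ]
pin [655.1 -34.   82. ]
bodyL [535.  -36.6  50. ]
bodyR [585.9 -27.1  64. ]
topL [522.8  67.5  64. ]
topR [572.7  74.5  64. ]
bodyL [536. -35.  64.]
mA [622.8 -84.5   8. ]
mB [ 539.4 -102.2    8. ]
tubemouth [680.4 -30.4  36. ]
tubeend [863.9   8.3  36. ]
```

Request:
send_rows(
  motion=[
    [0.003, 0.002, -0.2, 0, 0, 0, 0.3],
    [0.003, 0.002, -0.3, 0, 0, 0, 0.3],
    [0.003, 0.002, -0.346, 0, 0, 0, 0.3],
    [0.003, 0.002, -0.346, 0, 0, 0, 0.3],
    [0.003, 0.002, -0.346, 0, 0, 0, 0.3],
    [0.003, 0.002, -0.346, 0, 0, 0, 0.3],
    [0.003, 0.002, -0.346, 0, 0, 0, -1],
    [0.003, 0.002, -0.346, 0, 0, 0, -1],
    [0.003, 0.002, -0.346, 0, 0, 0, -1],
    [0.003, 0.002, -0.346, 0, 0, 0, -1],
    [0.003, 0.002, -0.346, 0, 0, 0, -1],
    [0.003, 0.002, -0.346, 0, 0, 0, -1],
  ],
  squeeze=10,
)

```text
time_s: 3.78
ee_pos: [569.3, -81.9, 17.2]
ee_rot: [180.0, 0.0, 97.1]
force: [-0.5, -0.0, 3.0]
gripper_width: 30.9
gripper_force: 10.0
```

Request:
send_rows(
  motion=[
    [0, 0, 0.02, 0, 0, 0, -1],
    [0, 0, 0.04, 0, 0, 0, -1],
    [0, 0, 0.06, 0, 0, 0, -1],
    [0, 0, 0.08, 0, 0, 0, -1],
    [0, 0, 0.1, 0, 0, 0, -1],
    [0, 0, 0.12, 0, 0, 0, -1],
    [0, 0, 0.14, 0, 0, 0, -1],
    [0, 0, 0.16, 0, 0, 0, -1],
    [0, 0, 0.18, 0, 0, 0, -1],
    [0, 0, 0.2, 0, 0, 0, -1],
    [0, 0, 0.22, 0, 0, 0, -1],
    [0, 0, 0.24, 0, 0, 0, -1],
    [0, 0, 0.26, 0, 0, 0, -1],
    [0, 0, 0.28, 0, 0, 0, -1],
    [0, 0, 0.3, 0, 0, 0, -1],
    [0, 0, 0.31, 0, 0, 0, -1],
    [0, 0, 0.31, 0, 0, 0, -1],
    [0, 0, 0.31, 0, 0, 0, -1],
  ],
)

```text
time_s: 6.02
ee_pos: [568.8, -81.7, 171.6]
ee_rot: [-180.0, -0.0, 97.1]
force: [-0.7, -0.1, -3.7]
gripper_width: 30.9
gripper_force: 10.0
```

```bash
python3 - <<'E'
from workcell import env, eyes
import cv2, numpy as np
f=eyes.grab_frame("side");np.savez("f_s2.npz",**f)
cv2.imwrite("pics/s2.png",cv2.resize(f["pixels"][100:350,220:490],(648,600))[:,:,::-1])
E
```

```text
(no output)
```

View pics/s2.png

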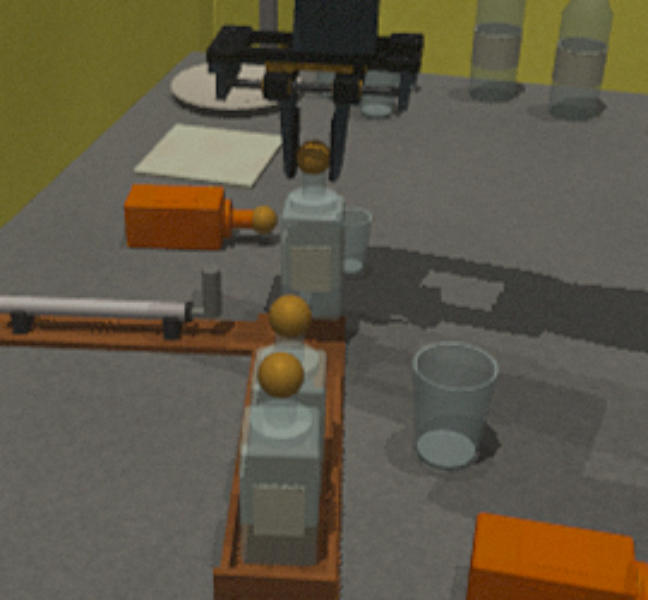

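The decanter hangs upright from the ball, with the base clear of the floor and nothing else disturbed. Next I'll carry it into the lane.

Request:
send_rows(
  motion=[
    [-0.001, 0.006, 0.01, 0, 0, 0.01, -1],
    [-0.003, 0.02, 0.02, 0, 0, 0.02, -1],
    [-0.006, 0.042, 0.02, 0, 0, 0.03, -1],
    [-0.01, 0.07, 0.02, 0, 0, 0.04, -1],
    [-0.014, 0.1, 0.02, 0, 0, 0.05, -1],
    [-0.018, 0.13, 0.02, 0, 0, 0.06, -1],
    [-0.022, 0.16, 0.02, 0, 0, 0.073, -1],
    [-0.026, 0.19, 0.02, 0, 0, 0.073, -1],
    [-0.03, 0.22, 0.02, 0, 0, 0.073, -1],
    [-0.034, 0.246, 0.02, 0, 0, 0.073, -1],
    [-0.037, 0.266, 0.02, 0, 0, 0.073, -1],
    [-0.038, 0.278, 0.02, 0, 0, 0.073, -1],
    [-0.039, 0.283, 0.02, 0, 0, 0.073, -1],
    [-0.039, 0.283, 0.02, 0, 0, 0.073, -1],
    [-0.039, 0.283, 0.02, 0, 0, 0.073, -1],
    [-0.039, 0.283, 0.02, 0, 0, 0.073, -1],
  ],
)

```text
time_s: 8.07
ee_pos: [549.7, 59.3, 182.0]
ee_rot: [180.0, 0.0, 101.5]
force: [-0.7, 0.2, -4.2]
gripper_width: 31.0
gripper_force: 10.0
```

```bash
python3 - <<'E'
from workcell import env, eyes
import cv2, numpy as np
s=env.state();f=eyes.grab_frame("wrist")
np.savez("f_w2.npz",pos=s["ee_pos"],rot=s["ee_rot"],**f)
print(s["time_s"],s["ee_pos"],s["ee_rot"])
g=eyes.grab_frame("side")
a=f["pixels"];b=cv2.resize(g["pixels"][140:380,240:440],(400,480))
cv2.imwrite("pics/w2.png",cv2.resize(np.hstack([a[:,120:520],b]),(800,480))[:,:,::-1])
E
```

```text
8.075 [549.6888303   59.33610154 181.97830513] [1.79993454e+02 3.66666568e-03 1.01461328e+02]
```

View pics/w2.png

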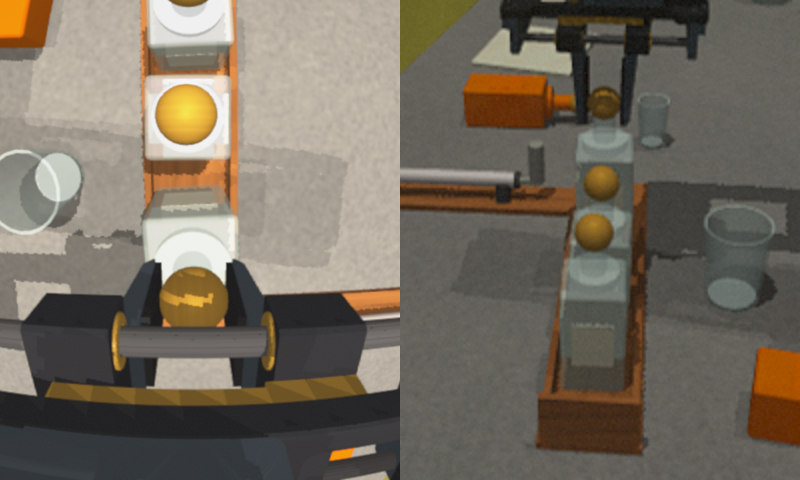

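The held decanter is centred between the walls (in the left panel, body 145–237 and walls 145–237) and hangs upright. Lowering it now.

Request:
send_rows(
  motion=[
    [0, 0, -0.01, 0, 0, 0, -1],
    [0, 0, -0.025, 0, 0, 0, -1],
    [0, 0, -0.04, 0, 0, 0, -1],
    [0, 0, -0.05, 0, 0, 0, -1],
    [0, 0, -0.06, 0, 0, 0, -1],
    [0, 0, -0.066, 0, 0, 0, -1],
    [0, 0, -0.07, 0, 0, 0, -1],
    [0, 0, -0.07, 0, 0, 0, -1],
    [0, 0, -0.07, 0, 0, 0, -1],
  ],
)

```text
time_s: 9.3
ee_pos: [549.8, 59.7, 147.2]
ee_rot: [180.0, 0.0, 101.5]
force: [0.4, -0.1, -3.1]
gripper_width: 31.1
gripper_force: 10.0
```

Request:
send_rows(
  motion=[
    [0, 0, -0.003, 0, 0, 0, -1],
    [0, 0, -0.006, 0, 0, 0, -1],
    [0, 0, -0.006, 0, 0, 0, -1],
    [0, 0, -0.006, 0, 0, 0, -1],
  ],
)

```text
time_s: 9.8
ee_pos: [550.4, 59.8, 146.1]
ee_rot: [179.8, 0.0, 101.5]
force: [-3.0, 1.0, 7.4]
gripper_width: 31.1
gripper_force: 10.0
```

Request:
send_rows(
  motion=[
    [0, 0, 0.002, 0, 0, 0, -1],
    [0, 0, 0.002, 0, 0, 0, -1],
    [0, 0, 0.002, 0, 0, 0, -0.2],
    [0, 0, 0.002, 0, 0, 0, -0.2],
    [0, 0, 0.002, 0, 0, 0, -0.1],
    [0, 0, 0.002, 0, 0, 0, -0.1],
  ],
)

```text
time_s: 10.55
ee_pos: [549.8, 59.6, 144.8]
ee_rot: [180.0, 0.0, 101.5]
force: [-0.4, -0.5, 0.8]
gripper_width: 41.2
gripper_force: 0.0
```

```bash
python3 - <<'E'
from workcell import env, eyes
import cv2, numpy as np
s=env.state();f=eyes.grab_frame("wrist")
print(s["time_s"],s["ee_pos"],s["force"],s["gripper_width"])
g=eyes.grab_frame("side")
a=f["pixels"];b=cv2.resize(g["pixels"][140:380,240:440],(400,480))
cv2.imwrite("pics/w3.png",np.hstack([a[:,120:520],b])[:,:,::-1])
E
```

```text
10.55 [549.7732233   59.62034773 144.7632183 ] [-0.44570575 -0.50534448  0.77923541] 41.16637028473772
```

View pics/w3.png

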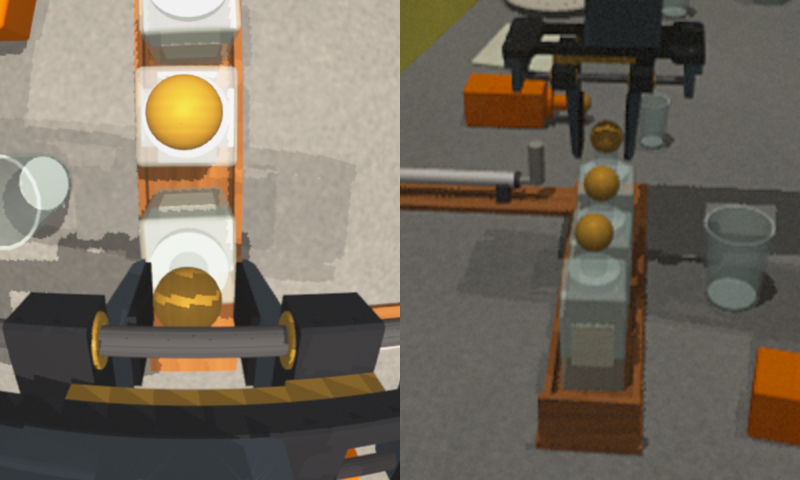

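The decanter stands free in the lane with the ball between the open fingers. Going up and over to the pin.

Request:
send_rows(
  motion=[
    [0, 0, 0.0, 0, 0, 0, 0.2],
    [0, 0, 0.0, 0, 0, 0, 0.2],
    [0, 0, 0.03, 0, 0, 0, 0.2],
    [0, 0, 0.08, 0, 0, 0, 0.2],
    [0, 0, 0.14, 0, 0, 0, 0.2],
    [0, 0, 0.14, 0, 0, 0, 0.2],
    [0.08, -0.08, 0.14, 0, 0, 0, 0.0],
    [0.16, -0.16, 0.14, 0, 0, 0, 0.0],
    [0.212, -0.19, 0.1, 0, 0, 0, 0.0],
    [0.212, -0.19, 0.02, 0, 0, 0, 0.0],
    [0.212, -0.19, -0.04, 0, 0, 0, 0.0],
    [0.212, -0.19, -0.04, 0, 0, 0, 0.0],
    [0.212, -0.19, -0.04, 0, 0, 0, 0.0],
  ],
)

```text
time_s: 12.28
ee_pos: [656.3, -35.3, 126.0]
ee_rot: [179.9, 0.0, 101.5]
force: [0.9, -0.3, -0.2]
gripper_width: 45.6
gripper_force: 0.0
```

```bash
python3 - <<'E'
from workcell import env, eyes
import cv2, numpy as np
from h import *
s=env.state();f=eyes.grab_frame("wrist")
f.update(pos=s["ee_pos"],rot=s["ee_rot"]);np.savez("f_w4.npz",**f)
print(s["time_s"],s["ee_pos"],s["gripper_width"])
g=eyes.grab_frame("side");np.savez("f_s4.npz",**g)
a=f["pixels"];b=cv2.resize(g["pixels"][140:380,240:440],(400,480))
cv2.imwrite("pics/w4.png",np.hstack([a[:,120:520],b])[:,:,::-1])
E
```

```text
12.275 [656.27299221 -35.33295144 125.97902291] 45.56166384497142
```

View pics/w4.png

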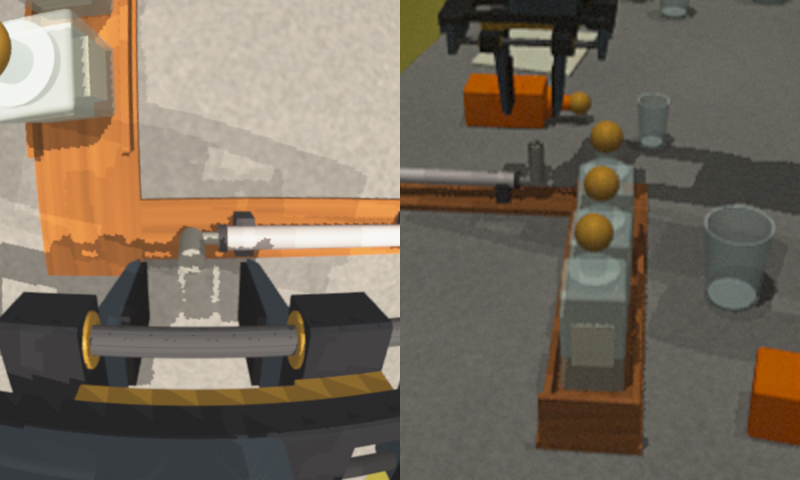

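The decanter stands in the lane, and the pin (panel x≈195) is centred between the fingers (148–242). Descending and gripping.

Request:
send_rows(
  motion=[
    [0, 0, -0.05, 0, 0, 0, 0.0],
    [0, 0, -0.1, 0, 0, 0, 0.0],
    [0, 0, -0.13, 0, 0, 0, 0.0],
    [0, 0, -0.15, 0, 0, 0, 0.0],
    [0, 0, -0.15, 0, 0, 0, 0.0],
    [0, 0, -0.15, 0, 0, 0, -1],
    [0, 0, -0.15, 0, 0, 0, -1],
    [0, 0, -0.15, 0, 0, 0, -1],
    [0, 0, -0.15, 0, 0, 0, -1],
    [0, 0, -0.15, 0, 0, 0, -1],
    [0, 0, -0.15, 0, 0, 0, -1],
  ],
  squeeze=25,
)

```text
time_s: 13.75
ee_pos: [655.2, -35.5, 50.4]
ee_rot: [-180.0, 0.0, 101.5]
force: [-3.6, -1.0, 5.7]
gripper_width: 17.6
gripper_force: 25.0
```

Request:
send_rows(
  motion=[
    [-0.02, -0.004, 0, 0, 0, 0, -1],
    [-0.04, -0.008, 0, 0, 0, 0, -1],
    [-0.06, -0.012, 0, 0, 0, 0, -1],
    [-0.08, -0.016, 0, 0, 0, 0, -1],
    [-0.1, -0.0205, 0, 0, 0, 0, -1],
    [-0.12, -0.0245, 0, 0, 0, 0, -1],
    [-0.14, -0.0285, 0, 0, 0, 0, -1],
    [-0.16, -0.0325, 0, 0, 0, 0, -1],
    [-0.18, -0.0365, 0, 0, 0, 0, -1],
    [-0.2, -0.041, 0, 0, 0, 0, -1],
    [-0.22, -0.045, 0, 0, 0, 0, -1],
    [-0.235, -0.048, 0, 0, 0, 0, -1],
    [-0.245, -0.05, 0, 0, 0, 0, -1],
    [-0.245, -0.05, 0, 0, 0, 0, -1],
    [-0.245, -0.05, 0, 0, 0, 0, -1],
    [-0.245, -0.05, 0, 0, 0, 0, -1],
  ],
  squeeze=40,
)

```text
time_s: 15.75
ee_pos: [536.8, -61.3, 50.5]
ee_rot: [179.5, 0.2, 101.5]
force: [10.7, -2.2, -3.8]
gripper_width: 17.1
gripper_force: 40.0
```

```bash
python3 - <<'E'
from workcell import env, eyes
import cv2, numpy as np
s=env.state();f=eyes.grab_frame("wrist")
f.update(pos=s["ee_pos"],rot=s["ee_rot"]);np.savez("f_w5.npz",**f)
print(s["time_s"],s["ee_pos"],s["gripper_width"])
g=eyes.grab_frame("side");np.savez("f_s5.npz",**g)
a=f["pixels"];b=cv2.resize(g["pixels"][120:360,240:440],(400,480))
cv2.imwrite("pics/w5.png",np.hstack([a[:,220:620],b])[:,:,::-1])
E
```

```text
15.75 [536.77873633 -61.3384633   50.48756409] 17.09372954992305
```

View pics/w5.png

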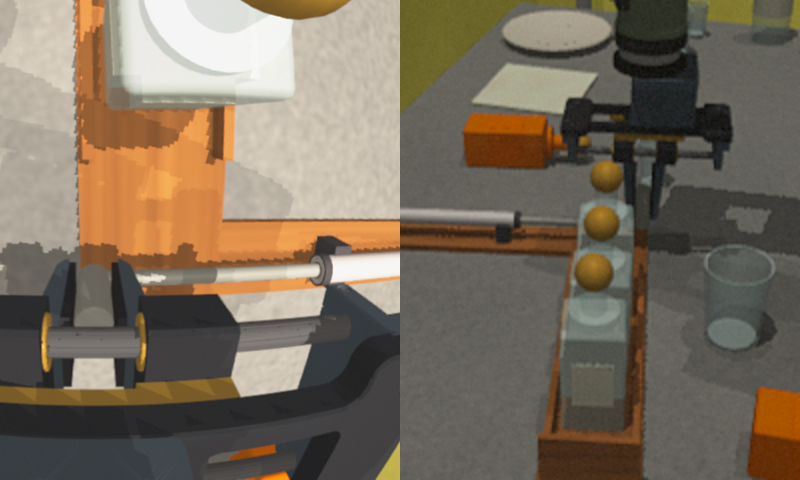

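The bar is out, with the decanter still standing. TCP displacement along the bar is about 121 mm, so I'll pull 4 mm more and check the mark.

Request:
send_rows(
  motion=[
    [-0.008, -0.001, 0, 0, 0, 0, -1],
    [-0.008, -0.001, 0, 0, 0, 0, -1],
    [-0.008, -0.001, 0, 0, 0, 0, -1],
    [-0.008, -0.001, 0, 0, 0, 0, -1],
  ],
)

```text
time_s: 16.35
ee_pos: [533.0, -62.1, 50.5]
ee_rot: [179.5, 0.2, 101.5]
force: [10.5, -2.8, -4.4]
gripper_width: 17.5
gripper_force: 40.0
```

```bash
python3 - <<'E'
from workcell import env, eyes
import cv2, numpy as np
s=env.state();f=eyes.grab_frame("wrist")
f.update(pos=s["ee_pos"],rot=s["ee_rot"])
d=s["ee_pos"]-[655.2,-35.5,50];print(s["time_s"],s["ee_pos"],s["force"],s["gripper_force"],d[0]*.9796+d[1]*.2011)
o=np.load("f_w5.npz")["pixels"];g=eyes.grab_frame("side")["pixels"]
r=lambda a:cv2.resize(a,(400,300),interpolation=cv2.INTER_CUBIC)
c=lambda a:r(a[235:310,490:590])
cv2.imwrite("pics/w6.png",np.vstack([np.hstack([c(o),c(f["pixels"])]),np.hstack([r(g[200:260,270:350]),r(g[140:350,240:520])])])[:,:,::-1])
E
```

```text
16.35 [533.0276073  -62.11584569  50.47611541] [10.49226121 -2.77413437 -4.37782845] 40.042635798454285 -125.0325224554898
```

View pics/w6.png

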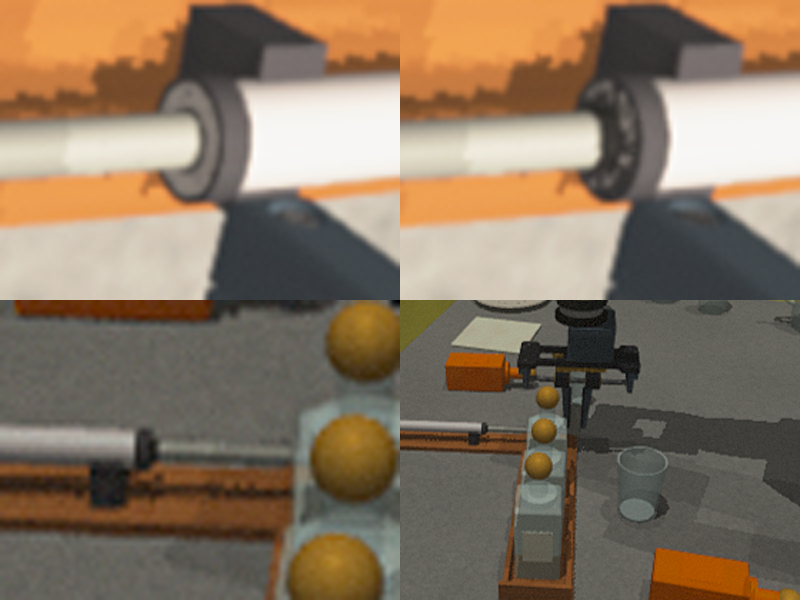

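The bottom panels show everything standing. The top pair shows the black mark just emerging: the light bar now ends about 3–4 mm outside the tube's mouth, so the band is centred there. TCP travel of 125.0 mm along the bar agrees. Handing in.

```bash
python3 -c "
from workcell import env
print(env.job_done())"
```

```text
the job is handed in; nothing more can be done
None
```

I handed the job in with the decanter standing free in its lane and the guard bar held about 125 mm out, still gripped at 40 N; the other decanters and the tumbler were standing in the last picture, and nothing came near the shot glass. The hand-in returned no verdict.

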